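# Clamp a reagent bottle with the tension handwheel

### The arm

A 6-joint arm with a two-finger parallel gripper is mounted at the origin on a cart in front of the work surface, level with it; the furniture and walls round the work are solid. World frame = base frame: x ahead of the robot, y to its left, z up, the work surface at z = 0. Lengths are in mm, angles in rad, forces in N, time in s.
With the tool pointing down it reaches from about 275 to 1000 mm from the base axis. Payload 8.4 kg.
Tool frame: the origin (TCP) lies between the finger pads; the fingertips stand 17 mm ahead of it and the grasp point (between the pads) lies 2 mm behind it (r.tcp_to_tips is the distance from the TCP to the fingertips, in mm); z points along the fingers, y is the line along which they close (so a half turn about z gives the same grasp; the last joint's range is limited). The gripper opens to 85 mm and grips with 20 to 120 N. Pads are 22 mm wide; open, the fingers measure 114 mm over their backs; the gripper's body (76 mm by 85 mm) begins 54 mm behind the grasp point. The pads swing forward as they close: fully open they stand 13 mm farther back than shut.
Start: joints at [1.264, 0.353, 1.633, -0, 1.155, -0.002], TCP at [187.563, 596.195, 248.281] pointing down, gripper open.
Joint ranges: [-2.63, 2.63], [-0.92, 2.1], [0.06, 2.66], [-1.3, 4.44], [0, 2.69], [-3.02, 3.02]. Speed limits (rad/s): [2.22, 2.22, 2.79, 3.14, 3.14, 3.14].

### API

Orientations are given as [roll, pitch, yaw] about the fixed x, y, z axes, in that order (R = Rz(yaw) Ry(pitch) Rx(roll)).
In Python, from rig import r gives the robot as it stands. The module is installed in compiled form; this text tells all that it offers.
- The arm moves only by the tool apply_moves, never from a script. Its argument "series" is text: rows parted by semicolons, each of 7 numbers parted by spaces: the shift along the tool's x, y, z in cm, then the turn, a rotation vector about the tool's x, y, z in rad, then the gripper's target within -1 to 1 (shut at 1, half-way at 0, fully open at -1). In form: tx ty tz rx ry rz fingers; .... A call has exactly 10 rows; each row shifts and turns the commanded pose from where the row before left it, along the tool's axes as they then stand; what a row does not reach is not made up. A row lasts 1/12 s, in which the tool goes at most 41.7 mm and 7.16 degrees, less where a joint would pass 70% of its speed; a pose out of reach is approached as far as the arm can. A call with a gripper value outside its range is refused whole. The fingers move at their own pace and stop on an object; "squeeze" is the grip in N (left out, the last holds). Time passes only in rows, so rows that do not move let the fingers close, or fill a call up. It gives the time, the measured TCP pose, the force and the opening at its end, in the units of the state.
- r.sense(): the state, without advancing time (a new reading comes with each control period).
- r.grab_frame(name): name is "side" or "top" or "wrist"; returns the picture (480x640x3 uint8, blue, green, red); there is no depth.
- r.camera_info(name): a dict with "K" (3x3 intrinsics, pixels), "extrinsics" (4x4, takes a point from camera to world coordinates). Camera axes: x right, y down, z forward; pixel columns grow to the right and rows downward; lengths in mm; the calibration is good to about 2 mm. A picture is of the moment at which its call begins: read the wrist's pose just before it. camera_info takes no time and is no camera call; for the wrist camera it gives the pose at the moment of the call.
- r.sign_off(): hands the job in, once; it reports no verdict.
The state is a dict: "clock": time; "qpos": joint angles; "qvel": joint speeds; "joint_efforts": joint torques, N m; "eef_pos": TCP position; "tcp_rot": TCP orientation; "contact_force": force on the tool from outside, world axes, zero at the start; "wrist_torque": the same for the moment, N m; "opening": opening from 0.0 (shut) to 1.0 (fully open).
Only numpy, scipy, OpenCV 4.12 (cv2) and the standard library are available. Lean on these libraries where they do the work, as an engineer would, in place of code of your own. Each camera call takes 0.05 s, during which the arm holds its last target. There are 200 camera calls.

### The job

Stand the blue-capped bottle upright in the open gap of the bottle clamp, between the red sliding jaw and the steel V stop, and let go of it. Then wind the handwheel clockwise (seen from above) by its red crank handle until the jaw has pushed the bottle home against the stop and the wheel turns firmly: the push needed on the handle has risen to about one and a half times what it takes to turn it freely (roughly from 9 N to 14 N while turning). Do not wind it much tighter, let go of the handle, and leave the other bottles and the tape where they are.

Things in the scene. Friction and masses are not known exactly. Their poses are not given: they have to be found in the camera images.
- bottle_blue: Reagent bottle with a blue screw cap, loose, 0.14 kg: round body of 56 mm diameter, cap of 32 mm diameter on top, 103 mm tall in all; straight-walled up to about 75 mm. Origin: centre of its underside; z up along its axis. It starts standing on the worktop.
- clamp: Fixed bottle clamp: aluminium plate 110 x 320 x 12 mm. Origin: centre of its underside; z up; y along the clamp axis from the handwheel (at y = -105 mm) towards the V stop. A red sprung jaw (66 mm wide, top 46 mm above the worktop, flat face starting at y = -20 to -13 mm) moves along +y by 12 mm per rad of the wheel, pushes the bottle home in the stop, then loads a stiff spring.
- pocket (a point): Point on top of the plate (12 mm above the worktop) where the bottle's underside centre is well set down, about 10 mm clear of jaw and stop whichever way they start. The steel V stop (top 45 mm above the worktop) is bolted somewhere beyond: a bottle seated in it has its axis 12 to 26 mm further along the clamp's +y; where exactly is not given.
- wheel_axis (a point): Point on the upright axis of the handwheel, level with the middle of the crank handle (118 mm above the worktop). Wheel 100 mm across, rim top 90 mm up; travel 4.6 rad, at least the first 1.9 rad of winding free of load. Clockwise from above tightens. Gear friction (0.36 N m, about 9 N at the handle) holds it wherever it is left. With the bottle seated, each 10 N of clamping adds 3 N at the handle.
- crank_grip (a point): Middle of the crank handle: upright red grip, 18 mm diameter, 40 mm from the wheel's axis, from 93 to 140 mm above the worktop. It spins freely on its pin, so a gripper holding it need not turn. Push while turning: 9 N free, 14 N when tight (12.5 to 16 good), above 18 N too tight; it rises 2.2 N per 5 mm of travel once the bottle is seated. Just after a stop it reads lower: about 8 N free, 12 N tight.
- bottle_red: Bystander: reagent bottle with a red cap, loose, 48 mm diameter, 89 mm tall. Origin: centre of its underside.
- bottle_white: Bystander: small bottle with a white cap, loose, 34 mm diameter, 68 mm tall. Origin: centre of its underside.
- tape: Bystander: roll of yellow tape lying flat, loose, 62 mm diameter, 18 mm tall. Origin: centre of its underside.

How it is judged:
By the outcome, as a careful person would: the job done as asked, in the order asked, and still so for the second after the job is handed in, with the robot touching nothing.
It also fails if it takes over 72 s, if anything falls off the work surface, if the arm or the gripper's body presses on something with over 40 N, if the wrist force passes 120 N, or if a joint passes its speed limit or range.

## Working session

There is one attempt and no reset: what is moved stays moved. The work goes in short steps, Python scripts to look and compute and a tool call to move; the robot and the scene stay as the last step left them, time stands still between calls to the robot, and variables do not carry over. Pictures are saved under pics/ and viewed, on a budget of 10 in all, crops included, one or two more only if the job needs it, and the job is handed in when it is done.

Besides the shell and the picture viewer there is one more tool, called after "Request:" by a JSON object that holds its "op" and its "data". apply_moves: Moves the arm, as the interface text tells. Its arguments: {"type":"object","properties":{"series":{"type":"string"},"squeeze":{"type":"number"}},"required":["series"]}

```bash
mkdir -p pics
python3 - <<'E'
from rig import r
import cv2,numpy as np
print(r.sense())
for n in("side","top"):
    cv2.imwrite(f"pics/{n}0.png",r.grab_frame(n)); i=r.camera_info(n); print(n,np.round(i["K"],1).tolist(),np.round(i["extrinsics"],3).tolist())
i=r.camera_info("wrist");print(np.round(i["extrinsics"],3).tolist(), r.tcp_to_tips)
E
```

```text
{'clock': 0.0, 'qpos': array([ 1.26358411e+00,  3.53617505e-01,  1.63414539e+00, -5.52198887e-06,
        1.15522602e+00, -2.39212500e-03]), 'qvel': array([-0.00138502, -0.00121008, -0.00120865,  0.00080601,  0.00028936,
        0.0001563 ]), 'joint_efforts': array([ 6.22745065e-04, -6.05263567e+01, -3.42072415e+01,  2.01755847e-04,
        9.30825539e-03,  5.69188430e-06]), 'eef_pos': array([187.43188665, 595.74476837, 247.576     ]), 'tcp_rot': array([-3.14019639e+00,  1.70884157e-06,  2.83677480e+00]), 'contact_force': array([0.08852503, 0.35195082, 0.55635319]), 'wrist_torque': array([-0.02133083, -0.01437144, -0.08140359]), 'opening': 0.9990236548168953}
side [[587.8, 0.0, 323.8], [0.0, 587.8, 235.0], [0.0, 0.0, 1.0]] [[1.0, -0.03, 0.01, 492.915], [-0.028, -0.689, 0.724, -876.56], [-0.015, -0.724, -0.689, 915.187], [0.0, 0.0, 0.0, 1.0]]
top [[457.0, 0.0, 321.1], [0.0, 457.0, 243.1], [0.0, 0.0, 1.0]] [[0.009, -0.991, 0.135, 318.084], [-1.0, -0.011, -0.009, 14.354], [0.011, -0.135, -0.991, 1223.36], [0.0, 0.0, 0.0, 1.0]]
[[0.3, 0.915, 0.27, 119.328], [0.954, -0.288, -0.086, 616.972], [-0.001, 0.283, -0.959, 371.732], [0.0, 0.0, 0.0, 1.0]] 17.0
```

View pics/top0.png

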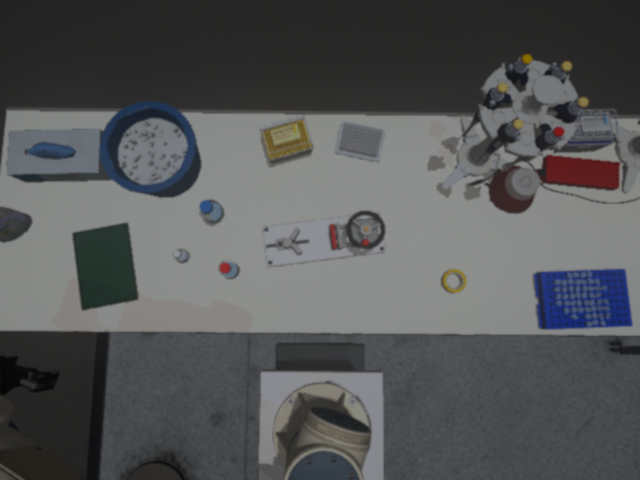

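View pics/side0.png

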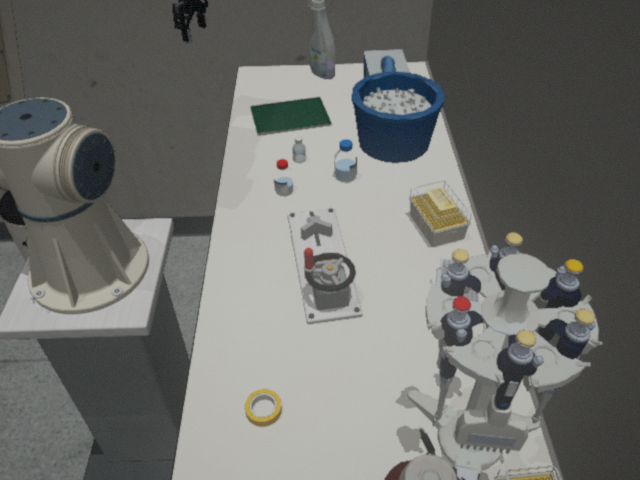

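```bash
cat > h.py <<'E'
import numpy as np, cv2
from rig import r
def ray(name,uv,info=None):
    i=info or r.camera_info(name); K=np.array(i["K"]);E=np.array(i["extrinsics"])
    return E[:3,3],E[:3,:3]@np.linalg.solve(K,[uv[0],uv[1],1.])
def plane(name,uv,z,info=None):
    o,d=ray(name,uv,info); return o+d*(z-o[2])/d[2]
def cross(a,b):
    A=np.vstack([np.c_[np.eye(3),-np.c_[a[1]],np.zeros(3)],np.c_[np.eye(3),np.zeros(3),-np.c_[b[1]]]])
    s=np.linalg.lstsq(A,np.r_[a[0],b[0]],rcond=None)[0]
    return s[:3]
def proj(name,p,info=None):
    i=info or r.camera_info(name);E=np.linalg.inv(i["extrinsics"]);c=i["K"]@(E[:3,:3]@p+E[:3,3]);return c[:2]/c[2]
E
python3 - <<'E'
import cv2,numpy as np
from h import *
t=cv2.imread("pics/top0.png");s=cv2.imread("pics/side0.png")
a=cv2.resize(t[190:290,160:400],None,fx=3.3,fy=3.3,interpolation=cv2.INTER_CUBIC)[:300,:792]
b=cv2.resize(s[200:330,230:370],(323,300),interpolation=cv2.INTER_CUBIC)
c=cv2.resize(s[120:220,250:390],(420,300),interpolation=cv2.INTER_CUBIC)
o=np.zeros((600,792,3),np.uint8);o[:300]=cv2.resize(t[190:290,160:400],(792,300),interpolation=cv2.INTER_CUBIC);o[300:,:323]=b;o[300:,340:760]=c
cv2.imwrite("pics/c1.png",o)
def blobs(im,lo,hi,roi,n):
    x0,y0,x1,y1=roi;m=cv2.inRange(cv2.cvtColor(im[y0:y1,x0:x1],cv2.COLOR_BGR2HSV),lo,hi)
    k,l,st,ce=cv2.connectedComponentsWithStats(m)
    for i in range(1,k):
        if st[i,4]>12: print(n,ce[i]+[x0,y0],st[i]+[x0,y0,0,0,0])
blobs(t,(100,130,60),(125,255,255),(190,190,235,230),"topblue")
blobs(s,(100,150,60),(125,255,255),(330,130,350,160),"sideblue")
for lo,hi in(((0,130,60),(8,255,255)),((172,130,60),(180,255,255))):
    blobs(t,lo,hi,(200,190,400,290),"topred");blobs(s,lo,hi,(260,150,370,330),"sidered")
E
```

```text
topblue [205.79381443 206.17525773] [201 201  11  11  97]
sideblue [345.28358209 144.17910448] [341 140   9  10  67]
topred [332.88571429 236.27142857] [331 225   6  23  70]
topred [365.09090909 242.09090909] [363 240   5   5  22]
topred [222.40909091 266.86363636] [220 263   7   9  22]
sidered [281.86486486 164.72972973] [277 161  10   8  37]
sidered [308.16 250.92] [306 249   6   5  25]
topred [225.0952381  268.02380952] [221 264   9   9  42]
sidered [281.42857143 162.03571429] [278 160   8   6  28]
```

View pics/c1.png

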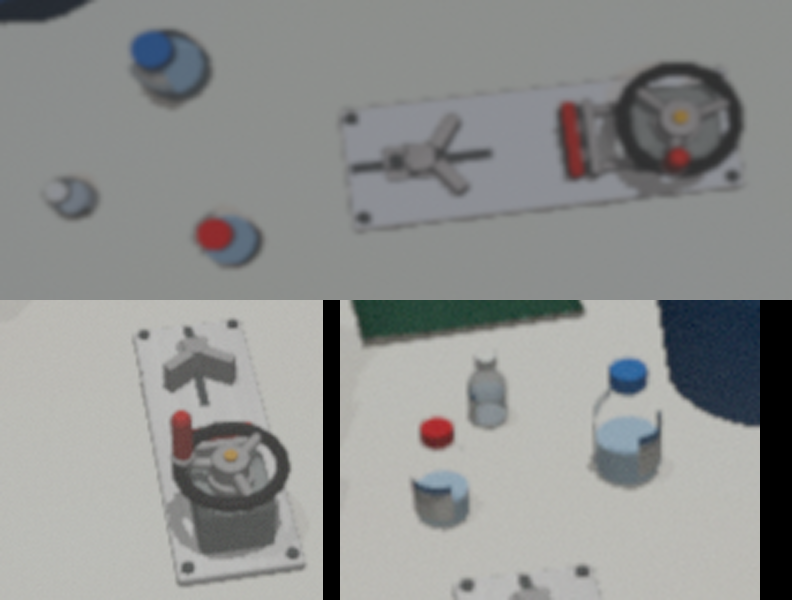

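```bash
cat > m.py <<'E'
from h import *
T=[(160+x/3.3,190+y/3) for x,y in((351,118),(364,218),(733,175))]
S=[(230+x/2.307,200+y/2.307) for x,y in((144,34),(232,23),(188,268),(292,253))]
for p in T: print("T",plane("top",p,14).round(1))
SS=np.array([plane("side",p,14) for p in S]);print(SS.round(1),"c",SS.mean(0).round(1))
d=(SS[0]+SS[1]-SS[2]-SS[3])/2;print("axis yaw (ydir)",np.arctan2(d[1],d[0]),np.linalg.norm(d))
tt=[plane("top",p,14) for p in T];print("c top",((tt[0]+tt[2])/2).round(1), 'dir',(tt[1]-tt[2]),)
for n,a,b in(("blue",(205.8,206.2),(345.3,144.2)),("red",(224.1,267.6),(281.7,163.5))):
    print(n,cross(ray("top",a),ray("side",b)).round(1),plane("top",a,100).round(1),plane("side",b,97).round(1))
# hub (gold) and crank top
print("hub",cross(ray("top",(160+681/3.3,190+117/3)),ray("side",(230+231/2.307,200+156/2.307))).round(1))
print("crank top",plane("top",(365.1,242.1),139).round(1),plane("side",(230+181/2.307,200+115/2.307),138).round(1),cross(ray("top",(365.1,242.1)),ray("side",(230+181/2.307,200+117/2.307))).round(1))
E
python3 m.py
```

```text
T [519.2 149.7  14. ]
T [429.8 137.   14. ]
T [ 471.2 -160.4   14. ]
[[ 435.4  141.4   14. ]
 [ 524.   154.2   14. ]
 [ 475.7 -157.2   14. ]
 [ 564.3 -144.6   14. ]] c [499.9  -1.5  14. ]
axis yaw (ydir) 1.7048522375356794 301.39159910902856
c top [495.2  -5.4  14. ] dir [-41.476703   297.34209767   0.        ]
blue [563.5 293.1  99.9] [561.9 292.9 100. ] [565.3 298.   97. ]
red [411.2 244.8  84.1] [408.5 241.3 100. ] [413.9 227.8  97. ]
hub [ 511.6 -109.    97.7]
crank top [ 470.  -101.6  139. ] [474.4 -98.9 138. ] [ 472.3 -101.4  137.7]
```

Request:
{"op": "apply_moves", "data": {"series": "0 0 0 0 0 0.113 -1;0 0 0 0 0 0.113 -1;0 0 0 0 0 0.113 -1;0 0 0 0 0 0.113 -1;0 0 0 0 0 0.113 -1;0 0 0 0 0 0.113 -1;0 0 0 0 0 0.113 -1;0 0 0 0 0 0.113 -1;0 0 0 0 0 0.113 -1;0 0 0 0 0 0.113 -1"}}

```text
clock: 0.93
eef_pos: [187.5, 595.9, 247.8]
tcp_rot: [-3.141, 0.001, 1.701]
contact_force: [0.3, 0.0, -0.4]
opening: 0.999
```

Request:
{"op": "apply_moves", "data": {"series": "-3.5 3.3 0 0 0 0 -1;-3.5 3.3 0 0 0 0 -1;-3.5 3.3 0 0 0 0 -1;-3.5 3.3 0 0 0 0 -1;-3.5 3.3 0.5 0 0 0 -1;-3.5 3.3 0.5 0 0 0 -1;-3.5 3.3 0.5 0 0 0 -1;-3.5 3.3 0.5 0 0 0 -1;-3.5 3.3 0.5 0 0 0 -1;-3.5 3.3 0.5 0 0 0 -1"}}

```text
clock: 1.77
eef_pos: [512.0, 333.7, 222.0]
tcp_rot: [-3.141, 0.0, 1.707]
contact_force: [-0.2, 1.2, 0.3]
opening: 0.998
```

Request:
{"op": "apply_moves", "data": {"series": "0 0 0 0 0 0 -1;0 0 0 0 0 0 -1;0 0 0 0 0 0 -1;0 0 0 0 0 0 -1;0 0 0 0 0 0 -1;0 0 0 0 0 0 -1;0 0 0 0 0 0 -1;0 0 0 0 0 0 -1;0 0 0 0 0 0 -1;0 0 0 0 0 0 -1"}}

```text
clock: 2.6
eef_pos: [510.7, 335.6, 222.5]
tcp_rot: [3.142, -0.0, 1.707]
contact_force: [0.3, -0.5, -0.3]
opening: 0.998
```

Run:
```python
from h import *
s=r.sense();i=r.camera_info("wrist");im=r.grab_frame("wrist");cv2.imwrite("pics/w1.png",im)
np.savez("w1.npz",**i);print(s["eef_pos"],s["tcp_rot"],s["qpos"].round(3))
m=cv2.inRange(cv2.cvtColor(im,cv2.COLOR_BGR2HSV),(100,140,60),(125,255,255));k,l,st,ce=cv2.connectedComponentsWithStats(m)
for j in range(1,k):
    if st[j,4]>300: print(ce[j],st[j],plane("wrist",ce[j],101,i).round(1))
for n,a,z in(("basin",(150,150),100),("jaw",(332.9,236.3),46)):print(n,plane("top",a,z))
```

```text
[510.69170242 335.59623283 222.47886524] [ 3.14153852e+00 -8.58350799e-06  1.70715008e+00] [ 0.579  0.357  1.689 -0.     1.096  0.443]
[558.73505011 167.93966948] [  509     0   131   343 15067] [638.  398.3 101. ]
[396.23546654 310.64728872] [ 372  285   50   52 2047] [562.4 298.1 101. ]
basin [705.9392823  440.58844707 100.        ]
jaw [497.43573719 -27.57077893  46.        ]
```

View pics/w1.png

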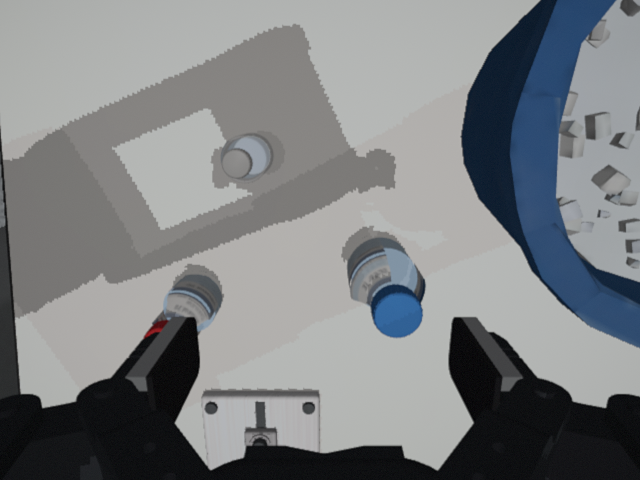

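Request:
{"op": "apply_moves", "data": {"series": "-0.9 0.9 0.4 0 0 0 -1;-0.9 0.9 0.4 0 0 0 -1;-0.9 0.9 0.4 0 0 0 -1;-0.9 0.9 0.4 0 0 0 -1;-0.9 0.9 0.4 0 0 0 -1;0 0 0 0 0 0 -1;0 0 0 0 0 0 -1;0 0 0 0 0 0 -1;0 0 0 0 0 0 -1;0 0 0 0 0 0 -1"}}

```text
clock: 3.48
eef_pos: [561.2, 297.3, 202.7]
tcp_rot: [3.141, -0.0, 1.707]
contact_force: [0.1, -1.0, -1.0]
opening: 0.999
```

Run:
```python
from h import *
j=dict(np.load("w1.npz"));a=plane("wrist",(210,408),13,j);b=plane("wrist",(309,408),13,j);print("screws",a.round(1),b.round(1),np.linalg.norm(a-b), np.arctan2(*(b-a)[1::-1]))
s=r.sense();i=r.camera_info("wrist");im=r.grab_frame("wrist");cv2.imwrite("pics/w2.png",im)
p=s["eef_pos"];print(p,s["tcp_rot"])
m=cv2.inRange(cv2.cvtColor(im,cv2.COLOR_BGR2HSV),(100,140,60),(125,255,255));k,l,st,ce=cv2.connectedComponentsWithStats(m)
for q in range(1,k):
    if st[q,4]>300: print(ce[q],st[q],plane("wrist",ce[q],99,i).round(1))
```

```text
screws [432.1 139.4  13. ] [522.6 151.9  13. ] 91.27143714056612 0.13645132838590718
[561.24226997 297.32181425 202.67285369] [ 3.14138524e+00 -1.71942784e-04  1.70731120e+00]
[507.52920668 154.02624014] [  427     0   213   292 16349] [650. 364.  99.]
[326.92102114 254.5225369 ] [ 300  226   56   58 2507] [563.7 296.3  99. ]
```

Request:
{"op": "apply_moves", "data": {"series": "0.1 0.2 1.8 0 0 0 -1;0 0 1.8 0 0 0 -1;0 0 1.8 0 0 0 -1;0 0 1.8 0 0 0 -1;0 0 1.8 0 0 0 -1;0 0 1.8 0 0 0 -1;0 0 1.8 0 0 0 -1;0 0 1.0 0 0 0 -1;0 0 0.9 0 0 0 -1;0 0 0 0 0 0 -1"}}

```text
clock: 4.37
eef_pos: [562.5, 298.0, 56.0]
tcp_rot: [-3.14, 0.001, 1.707]
contact_force: [-1.1, -0.1, 1.1]
opening: 0.998
```

Request:
{"op": "apply_moves", "data": {"series": "0 0 0 0 0 0 1;0 0 0 0 0 0 1;0 0 0 0 0 0 1;0 0 0 0 0 0 1;0 0 0 0 0 0 1;0 0 0 0 0 0 1;0 0 0 0 0 0 1;0 0 0 0 0 0 1;0 0 0 0 0 0 1;0 0 0 0 0 0 1", "squeeze": 35}}

```text
clock: 5.2
eef_pos: [564.0, 298.6, 58.8]
tcp_rot: [3.14, -0.001, 1.707]
contact_force: [-1.1, -0.5, 6.1]
opening: 0.626
```

Request:
{"op": "apply_moves", "data": {"series": "0 0 -1 0 0 0 1;0 0 -2 0 0 0 1;0 0 -2 0 0 0 1;0 0 -2 0 0 0 1;0 0 -1.5 0 0 0 1;-1.4 -0.6 0 0 0 0 1;-2 -0.8 0 0 0 0 1;-2 -0.8 0 0 0 0 1;-2 -0.8 0 0 0 0 1;-2 -0.8 0 0 0 0 1"}}

```text
clock: 6.03
eef_pos: [537.1, 198.1, 142.0]
tcp_rot: [-3.141, 0.0, 1.707]
contact_force: [0.1, 0.4, -1.4]
opening: 0.622
```

Request:
{"op": "apply_moves", "data": {"series": "-2 -0.8 0 0 0 0 1;-2 -0.8 0 0 0 0 1;-2 -0.8 0 0 0 0 1;-2 -0.8 0 0 0 0 1;-2 -0.8 0 0 0 0 1;-2 -0.8 0 0 0 0 1;-2 -0.8 0 0 0 0 1;-2 -0.8 0 0 0 0 1;-1 -0.4 0 0 0 0 1;0 0 0 0 0 0 1"}}

```text
clock: 6.87
eef_pos: [492.7, 20.2, 142.2]
tcp_rot: [-3.14, 0.0, 1.705]
contact_force: [-0.1, 0.4, -2.0]
opening: 0.626
```

Request:
{"op": "apply_moves", "data": {"series": "0 0 0 0 0 0 1;0 0 0 0 0 0 1;0 0 0 0 0 0 1;0 0 0 0 0 0 1;0 0 0 0 0 0 1;0 0 0 0 0 0 1;0 0 0 0 0 0 1;0 0 0 0 0 0 1;0 0 0 0 0 0 1;0 0 0 0 0 0 1"}}

```text
clock: 7.7
eef_pos: [494.1, 22.3, 142.4]
tcp_rot: [3.142, 0.0, 1.707]
contact_force: [0.2, -0.2, -1.4]
opening: 0.63
```

Run:
```python
from h import *
s=r.sense();i=r.camera_info("wrist");im=r.grab_frame("wrist");np.savez("w3.npz",**i)
t=r.grab_frame("side");p=s["eef_pos"];print(p,s["tcp_rot"],s["opening"])
o=np.zeros((480,800,3),np.uint8);o[:,:480]=im[:,80:560]
o[:400,480:]=cv2.resize(t[160:320,250:378],(320,400),interpolation=cv2.INTER_CUBIC);cv2.imwrite("pics/w3.png",o)
```

```text
[494.14710421  22.28738804 142.42748647] [3.14157999e+00 1.78006624e-05 1.70681823e+00] 0.6296003225756927
```

View pics/w3.png

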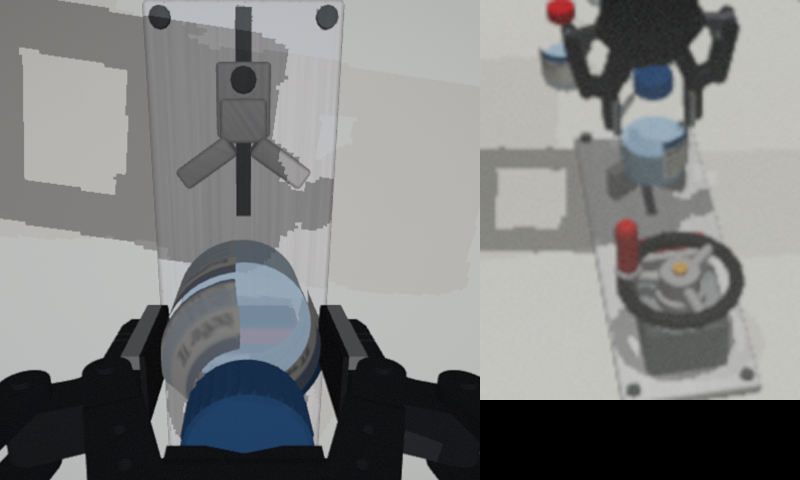

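Run:
```python
from h import *
j=dict(np.load("w3.npz"));c=np.array([497.9,-3.5]);Y=np.array([-.1366,.9906]);X=np.array([.9906,.1366])
for n,uv,z in(("s1",(159,17),13),("s2",(327,17),13),("tipL",(185,187),45),("tipR",(300,187),45),("inner apex",(243,155),45)):
    p=plane("wrist",(uv[0]+80,uv[1]),z,j)[:2];print(n,p.round(1),(X@(p-c)).round(1),(Y@(p-c)).round(1))
p=np.array([494.1,22.3]);print(X@(p-c),Y@(p-c))
```

```text
s1 [432.8 139.2] -45.0 150.2
s2 [522.  151.4] 45.1 150.1
tipL [459.2  55.5] -30.3 63.7
tipR [518.6  63.6] 29.7 63.6
inner apex [486.9  75.8] -0.0 80.1
-0.23999999999995492 26.076559999999997
```

Request:
{"op": "apply_moves", "data": {"series": "0 0 1 0 0 0 1;0 0 1.2 0 0 0 1;0 0 1.2 0 0 0 1;0 0 1.2 0 0 0 1;0 0 1 0 0 0 1;0 0 0.7 0 0 0 1;0 0 0.4 0 0 0 1;0 0 0.2 0 0 0 1;0 0 0 0 0 0 1;0 0 0 0 0 0 1"}}

```text
clock: 8.63
eef_pos: [494.4, 22.3, 73.7]
tcp_rot: [3.141, 0.0, 1.707]
contact_force: [0.4, -0.3, -1.9]
opening: 0.625
```

Request:
{"op": "apply_moves", "data": {"series": "0 0 0.1 0 0 0 1;0 0 0 0 0 0 1;0 0 0 0 0 0 1;0 0 0.05 0 0 0 1;0 0 0 0 0 0 1;0 0 0 0 0 0 1;0 0 0.05 0 0 0 1;0 0 0 0 0 0 1;0 0 0 0 0 0 1;0 0 0 0 0 0 1"}}

```text
clock: 9.47
eef_pos: [494.1, 22.3, 71.4]
tcp_rot: [-3.142, 0.0, 1.707]
contact_force: [0.9, -0.3, -1.6]
opening: 0.624
```

Request:
{"op": "apply_moves", "data": {"series": "0 0 0.05 0 0 0 1;0 0 0 0 0 0 1;0 0 0.05 0 0 0 1;0 0 0 0 0 0 1;0 0 0 0 0 0 1;0 0 0 0 0 0 1;0 0 0 0 0 0 1;0 0 0 0 0 0 1;0 0 0 0 0 0 1;0 0 0 0 0 0 1"}}

```text
clock: 10.3
eef_pos: [494.2, 22.3, 70.8]
tcp_rot: [3.141, 0.0, 1.707]
contact_force: [-2.2, 0.7, 5.8]
opening: 0.626
```

Request:
{"op": "apply_moves", "data": {"series": "0 0 0 0 0 0 0.1;0 0 0 0 0 0 -0.1;0 0 0 0 0 0 -0.3;0 0 0 0 0 0 -0.5;0 0 0 0 0 0 -0.7;0 0 0 0 0 0 -0.9;0 0 0 0 0 0 -1;0 0 0 0 0 0 -1;0 0 0 0 0 0 -1;0 0 0 0 0 0 -1"}}

```text
clock: 11.13
eef_pos: [494.1, 22.3, 70.4]
tcp_rot: [3.142, 0.0, 1.707]
contact_force: [0.6, -0.4, -0.6]
opening: 1.0
```

Request:
{"op": "apply_moves", "data": {"series": "0 0 -0.5 0 0 0 -1;0 0 -1 0 0 0 -1;0 0 -2 0 0 0 -1;0 0 -2 0 0 0 -1;0 0 -2 0 0 0 -1;0 0 -2 0 0 0 -1;0 0 -2 0 0 0 -1;0 0 -2 0 0 0 -1;0 0 -1 0 0 0 -1;0 0 0 0 0 0 -1"}}

```text
clock: 11.97
eef_pos: [495.5, 22.3, 218.2]
tcp_rot: [3.137, 0.0, 1.707]
contact_force: [0.9, 0.8, 0.3]
opening: 0.999
```

Request:
{"op": "apply_moves", "data": {"series": "-1.5 0 0 0 0 0 -1;-1.5 0 0 0 0 0 -1;-1.5 0 0 0 0 0 -1;-1.5 0 0 0 0 0 -1;-0.5 0 0 0 0 0 -1;0 0 0 0 0 0 -1;0 0 0 0 0 0 -1;0 0 0 0 0 0 -1;0 0 0 0 0 0 -1;0 0 0 0 0 0 -1"}}

```text
clock: 12.8
eef_pos: [502.8, -41.5, 215.4]
tcp_rot: [-3.141, -0.0, 1.707]
contact_force: [-0.5, -0.3, -0.4]
opening: 1.003
```

Run:
```python
from h import *
s=r.sense();i=r.camera_info("wrist");im=r.grab_frame("wrist");np.savez("w4.npz",**i)
p=s["eef_pos"];print(p,s["tcp_rot"],s["opening"],s["qpos"])
cv2.imwrite("pics/w4.png",im)
```

```text
[502.84427838 -41.53907357 215.36314159] [-3.14147868e+00 -1.42070129e-04  1.70748618e+00] 1.0025898575599903 [-8.54672354e-02  2.03214955e-01  1.92042464e+00  1.33316009e-04
  1.01809554e+00 -2.22227098e-01]
```

View pics/w4.png

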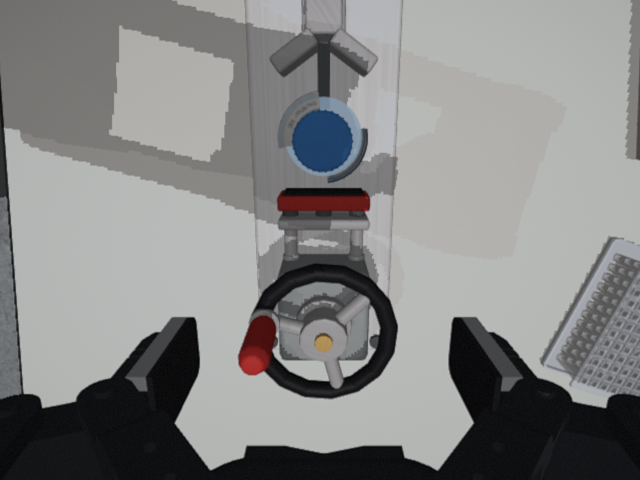

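Run:
```python
from h import *
j=dict(np.load("w4.npz"));c=np.array([497.9,-3.5]);Y=np.array([-.1366,.9906]);X=np.array([.9906,.1366])
im=cv2.imread("pics/w4.png")
for n,uv,z in(("crank top",(254,362),140),("crank bottom",(264,316),93),("hub",(322.5,342),98),("rimtop",(322,265),88),("rimbot",(325,397),88),("rimL",(251,331),88),("rimR",(396,331),88),("jawface",(323,190),46),("cap",(323,141),115)):
    p=plane("wrist",uv,z,j)[:2];print(n,p.round(1),(X@(p-c)).round(1),(Y@(p-c)).round(1))
w=c-105*Y;print("axis",w)
```

```text
crank top [473.7 -98.4] -36.9 -90.7
crank bottom [472.3 -94.5] -37.8 -86.7
hub [ 511.2 -105. ] -0.7 -102.3
rimtop [504.4 -57.3] -0.9 -54.1
rimbot [ 519.4 -152.2] 1.0 -150.3
rimL [ 464.4 -108.9] -47.5 -99.9
rimR [558.6 -96. ] 47.5 -99.9
jawface [499.4 -17.2] -0.4 -13.8
cap [494.7  18.7] -0.2 22.5
axis [ 512.243 -107.513]
```

Request:
{"op": "apply_moves", "data": {"series": "-1.1 -0.8 0 0 0 0 -0.3;-1.1 -0.8 0 0 0 0 -0.3;-1.1 -0.8 0 0 0 0 -0.3;-1.1 -0.7 0 0 0 0 -0.3;-1.0 -0.7 0 0 0 0 -0.3;0 0 0.5 0 0 0 -0.3;0 0 1 0 0 0 -0.3;0 0 1 0 0 0 -0.3;0 0 0.5 0 0 0 -0.3;0 0 0 0 0 0 -0.3"}}

```text
clock: 13.68
eef_pos: [471.7, -100.1, 183.6]
tcp_rot: [-3.139, -0.001, 1.707]
contact_force: [0.2, 0.9, 0.5]
opening: 0.653
```

Run:
```python
from h import *
s=r.sense();i=r.camera_info("wrist");im=r.grab_frame("wrist");np.savez("w5.npz",**i)
print(s["eef_pos"],s["opening"])
m=cv2.inRange(cv2.cvtColor(im,cv2.COLOR_BGR2HSV),(0,130,60),(8,255,255));k,l,st,ce=cv2.connectedComponentsWithStats(m)
for q in range(1,k):
    if st[q,4]>300: print(ce[q],st[q],plane("wrist",ce[q],118,i).round(1))
cv2.imwrite("pics/w5.png",im)
```

```text
[ 471.73519361 -100.09766812  183.56000302] 0.652658898291112
[388.38469185 124.81361829] [ 334  116  110   19 2012] [490.1 -27.6 118. ]
[324.12412304 280.31192661] [ 306  250   37   61 1853] [ 472.5 -102.   118. ]
```

View pics/w5.png

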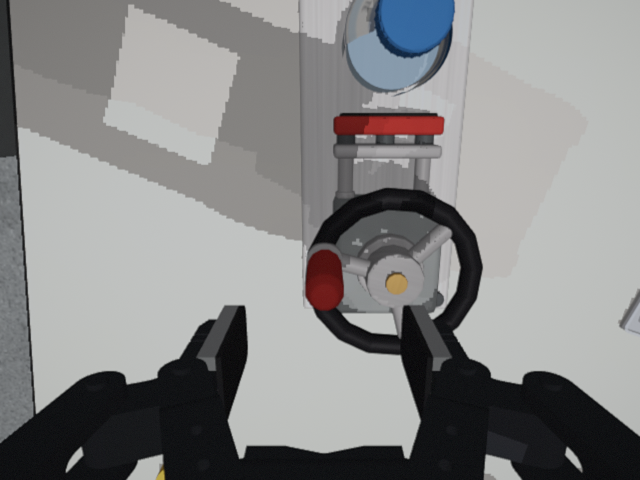

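Request:
{"op": "apply_moves", "data": {"series": "0 0.1 1 0 0 0 -0.3;0 0 1 0 0 0 -0.3;0 0 1 0 0 0 -0.3;0 0 1 0 0 0 -0.3;0 0 1 0 0 0 -0.3;0 0 1 0 0 0 -0.3;0 0 0.7 0 0 0 -0.3;0 0 0 0 0 0 0;0 0 0 0 0 0 0.3;0 0 0 0 0 0 0.5"}}

```text
clock: 14.57
eef_pos: [473.8, -100.7, 118.6]
tcp_rot: [3.141, 0.0, 1.707]
contact_force: [-2.5, -1.6, -0.2]
opening: 0.252
```

Request:
{"op": "apply_moves", "data": {"series": "0 0 0 0 0 0 1;0 0 0 0 0 0 1;0 0 0 0 0 0 1;0 0 0 0 0 0 1;0 0 0 0 0 0 1;0 0 0 0 0 0 1;0 0 0 0 0 0 1;0 0 0 0 0 0 1;0 0 0 0 0 0 1;0 0 0 0 0 0 1", "squeeze": 60}}

```text
clock: 15.4
eef_pos: [472.0, -100.8, 118.9]
tcp_rot: [-3.139, -0.0, 1.707]
contact_force: [-7.5, -2.2, 7.0]
opening: 0.197
```

```bash
cat > arc.py <<'E'
import sys,numpy as np
# rows along the arc: start angle in clamp frame, step, count
a,d,n=float(sys.argv[1]),float(sys.argv[2]),int(sys.argv[3])
ph=a-d*np.arange(n+1);P=np.round(4.0*np.c_[np.sin(ph),np.cos(ph)],2)
for k in range(0,n,10): print(";".join("%.2f %.2f 0 0 0 0 1"%tuple(v) for v in np.diff(P,axis=0)[k:k+10]), "-> %.3f"%ph[min(k+10,n)])
E
python3 arc.py 2.84 0.1 20
```

```text
0.37 0.14 0 0 0 0 1;0.36 0.17 0 0 0 0 1;0.34 0.21 0 0 0 0 1;0.32 0.24 0 0 0 0 1;0.29 0.28 0 0 0 0 1;0.27 0.30 0 0 0 0 1;0.23 0.32 0 0 0 0 1;0.20 0.35 0 0 0 0 1;0.16 0.37 0 0 0 0 1;0.13 0.38 0 0 0 0 1 -> 1.840
0.08 0.39 0 0 0 0 1;0.05 0.39 0 0 0 0 1;0.01 0.40 0 0 0 0 1;-0.03 0.40 0 0 0 0 1;-0.08 0.40 0 0 0 0 1;-0.11 0.38 0 0 0 0 1;-0.15 0.37 0 0 0 0 1;-0.18 0.35 0 0 0 0 1;-0.22 0.34 0 0 0 0 1;-0.25 0.31 0 0 0 0 1 -> 0.840
```

Request:
{"op": "apply_moves", "data": {"series": "0.37 0.14 0 0 0 0 1;0.36 0.17 0 0 0 0 1;0.34 0.21 0 0 0 0 1;0.32 0.24 0 0 0 0 1;0.29 0.28 0 0 0 0 1;0.27 0.30 0 0 0 0 1;0.23 0.32 0 0 0 0 1;0.20 0.35 0 0 0 0 1;0.16 0.37 0 0 0 0 1;0.13 0.38 0 0 0 0 1"}}

```text
clock: 16.23
eef_pos: [494.8, -70.2, 118.8]
tcp_rot: [-3.137, -0.001, 1.707]
contact_force: [-11.1, 0.1, 11.0]
opening: 0.196
```

```bash
cat > f.py <<'E'
import numpy as np
from rig import r
s=r.sense();p=s["eef_pos"][:2];F=s["contact_force"][:2];Y=np.array([-.1366,.9906]);X=np.array([.9906,.1366])
q=p-np.array([512.2,-107.5]);x,y=X@q,Y@q;R=np.hypot(x,y);t=np.array([y,-x])/R  # clockwise tangent, clamp frame
f=np.array([X@F,Y@F]);print("t %.2f phi %.3f R %.1f push %.1f radial-out %.1f"%(s["clock"],np.arctan2(y,x),R,-f@t,f@[x/R,y/R]),s["contact_force"].round(1),s["opening"])
E
python3 f.py
```

```text
t 16.23 phi 1.870 R 41.2 push 10.0 radial-out 4.7 [-11.1   0.1  11. ] 0.195632897977647
```

Request:
{"op": "apply_moves", "data": {"series": "0.08 0.39 -0.1 0 0 0 1;0.05 0.39 0 0 0 0 1;0.01 0.40 0 0 0 0 1;-0.03 0.40 0 0 0 0 1;-0.08 0.40 0 0 0 0 1;-0.11 0.38 0 0 0 0 1;-0.15 0.37 0 0 0 0 1;-0.18 0.35 0 0 0 0 1;-0.22 0.34 0 0 0 0 1;-0.25 0.31 0 0 0 0 1"}}

```text
clock: 17.07
eef_pos: [533.0, -72.8, 119.0]
tcp_rot: [-3.137, -0.003, 1.706]
contact_force: [-6.6, 7.2, -0.5]
opening: 0.19
```

```bash
python3 f.py; python3 arc.py 0.84 0.05 30
```

```text
t 17.07 phi 0.893 R 40.5 push 9.3 radial-out 2.8 [-6.6  7.2 -0.5] 0.18960025254999494
-0.14 0.15 0 0 0 0 1;-0.14 0.13 0 0 0 0 1;-0.15 0.13 0 0 0 0 1;-0.16 0.13 0 0 0 0 1;-0.16 0.11 0 0 0 0 1;-0.17 0.11 0 0 0 0 1;-0.18 0.10 0 0 0 0 1;-0.18 0.09 0 0 0 0 1;-0.18 0.08 0 0 0 0 1;-0.19 0.07 0 0 0 0 1 -> 0.340
-0.19 0.06 0 0 0 0 1;-0.19 0.06 0 0 0 0 1;-0.19 0.04 0 0 0 0 1;-0.20 0.03 0 0 0 0 1;-0.20 0.02 0 0 0 0 1;-0.20 0.02 0 0 0 0 1;-0.20 0.00 0 0 0 0 1;-0.20 -0.01 0 0 0 0 1;-0.20 -0.01 0 0 0 0 1;-0.20 -0.03 0 0 0 0 1 -> -0.160
-0.19 -0.04 0 0 0 0 1;-0.20 -0.04 0 0 0 0 1;-0.19 -0.06 0 0 0 0 1;-0.19 -0.07 0 0 0 0 1;-0.18 -0.07 0 0 0 0 1;-0.19 -0.09 0 0 0 0 1;-0.17 -0.09 0 0 0 0 1;-0.17 -0.10 0 0 0 0 1;-0.17 -0.11 0 0 0 0 1;-0.16 -0.12 0 0 0 0 1 -> -0.660
```

Request:
{"op": "apply_moves", "data": {"series": "-0.14 0.15 0 0 0 0 1;-0.14 0.13 0 0 0 0 1;-0.15 0.13 0 0 0 0 1;-0.16 0.13 0 0 0 0 1;-0.16 0.11 0 0 0 0 1;-0.17 0.11 0 0 0 0 1;-0.18 0.10 0 0 0 0 1;-0.18 0.09 0 0 0 0 1;-0.18 0.08 0 0 0 0 1;-0.19 0.07 0 0 0 0 1"}}

```text
clock: 17.9
eef_pos: [546.7, -87.5, 119.0]
tcp_rot: [-3.138, -0.003, 1.706]
contact_force: [-2.8, 8.9, -3.7]
opening: 0.191
```

```bash
python3 f.py; python3 arc.py 0.34 0.03 60
```

```text
t 17.90 phi 0.389 R 39.9 push 9.2 radial-out 2.0 [-2.8  8.9 -3.7] 0.190761252271442
-0.11 0.04 0 0 0 0 1;-0.11 0.03 0 0 0 0 1;-0.12 0.04 0 0 0 0 1;-0.12 0.02 0 0 0 0 1;-0.11 0.03 0 0 0 0 1;-0.12 0.02 0 0 0 0 1;-0.12 0.02 0 0 0 0 1;-0.12 0.01 0 0 0 0 1;-0.12 0.01 0 0 0 0 1;-0.12 0.01 0 0 0 0 1 -> 0.040
-0.12 0.00 0 0 0 0 1;-0.12 0.00 0 0 0 0 1;-0.12 0.00 0 0 0 0 1;-0.12 -0.01 0 0 0 0 1;-0.12 -0.01 0 0 0 0 1;-0.12 -0.02 0 0 0 0 1;-0.12 -0.02 0 0 0 0 1;-0.11 -0.02 0 0 0 0 1;-0.12 -0.03 0 0 0 0 1;-0.12 -0.02 0 0 0 0 1 -> -0.260
-0.11 -0.04 0 0 0 0 1;-0.12 -0.03 0 0 0 0 1;-0.11 -0.04 0 0 0 0 1;-0.11 -0.05 0 0 0 0 1;-0.11 -0.04 0 0 0 0 1;-0.11 -0.05 0 0 0 0 1;-0.11 -0.05 0 0 0 0 1;-0.11 -0.06 0 0 0 0 1;-0.10 -0.06 0 0 0 0 1;-0.10 -0.06 0 0 0 0 1 -> -0.560
-0.11 -0.07 0 0 0 0 1;-0.09 -0.06 0 0 0 0 1;-0.10 -0.08 0 0 0 0 1;-0.10 -0.07 0 0 0 0 1;-0.09 -0.08 0 0 0 0 1;-0.09 -0.08 0 0 0 0 1;-0.08 -0.08 0 0 0 0 1;-0.09 -0.08 0 0 0 0 1;-0.08 -0.09 0 0 0 0 1;-0.08 -0.09 0 0 0 0 1 -> -0.860
-0.08 -0.09 0 0 0 0 1;-0.07 -0.10 0 0 0 0 1;-0.07 -0.09 0 0 0 0 1;-0.07 -0.10 0 0 0 0 1;-0.07 -0.10 0 0 0 0 1;-0.06 -0.11 0 0 0 0 1;-0.06 -0.10 0 0 0 0 1;-0.05 -0.11 0 0 0 0 1;-0.06 -0.10 0 0 0 0 1;-0.05 -0.11 0 0 0 0 1 -> -1.160
-0.04 -0.11 0 0 0 0 1;-0.05 -0.12 0 0 0 0 1;-0.04 -0.11 0 0 0 0 1;-0.03 -0.11 0 0 0 0 1;-0.03 -0.12 0 0 0 0 1;-0.03 -0.11 0 0 0 0 1;-0.03 -0.12 0 0 0 0 1;-0.02 -0.12 0 0 0 0 1;-0.02 -0.12 0 0 0 0 1;-0.02 -0.12 0 0 0 0 1 -> -1.460
```

Request:
{"op": "apply_moves", "data": {"series": "-0.11 0.04 0 0 0 0 1;-0.11 0.03 0 0 0 0 1;-0.12 0.04 0 0 0 0 1;-0.12 0.02 0 0 0 0 1;-0.11 0.03 0 0 0 0 1;-0.12 0.02 0 0 0 0 1;-0.12 0.02 0 0 0 0 1;-0.12 0.01 0 0 0 0 1;-0.12 0.01 0 0 0 0 1;-0.12 0.01 0 0 0 0 1"}}

```text
clock: 18.73
eef_pos: [550.7, -98.6, 119.0]
tcp_rot: [-3.138, -0.003, 1.706]
contact_force: [-4.4, 9.0, -3.0]
opening: 0.194
```

```bash
python3 f.py
```

```text
t 18.73 phi 0.089 R 39.5 push 9.8 radial-out -2.3 [-4.4  9.  -3. ] 0.19386615717958036
```

Request:
{"op": "apply_moves", "data": {"series": "-0.12 0.00 0 0 0 0 1;-0.12 0.00 0 0 0 0 1;-0.12 0.00 0 0 0 0 1;-0.12 -0.01 0 0 0 0 1;-0.12 -0.01 0 0 0 0 1;-0.12 -0.02 0 0 0 0 1;-0.12 -0.02 0 0 0 0 1;-0.11 -0.02 0 0 0 0 1;-0.12 -0.03 0 0 0 0 1;-0.12 -0.02 0 0 0 0 1"}}

```text
clock: 19.57
eef_pos: [551.3, -110.4, 119.0]
tcp_rot: [-3.139, -0.003, 1.706]
contact_force: [-2.6, 10.4, -3.2]
opening: 0.192
```

```bash
python3 f.py
```

```text
t 19.57 phi -0.212 R 39.2 push 10.1 radial-out -3.4 [-2.6 10.4 -3.2] 0.19159281502473907
```

```bash
python3 arc.py -0.26 0.02 30
```

```text
-0.08 -0.03 0 0 0 0 1;-0.07 -0.02 0 0 0 0 1;-0.08 -0.02 0 0 0 0 1;-0.07 -0.03 0 0 0 0 1;-0.08 -0.03 0 0 0 0 1;-0.07 -0.03 0 0 0 0 1;-0.08 -0.03 0 0 0 0 1;-0.07 -0.03 0 0 0 0 1;-0.07 -0.03 0 0 0 0 1;-0.08 -0.04 0 0 0 0 1 -> -0.460
-0.07 -0.03 0 0 0 0 1;-0.07 -0.04 0 0 0 0 1;-0.07 -0.04 0 0 0 0 1;-0.07 -0.04 0 0 0 0 1;-0.06 -0.04 0 0 0 0 1;-0.07 -0.04 0 0 0 0 1;-0.07 -0.05 0 0 0 0 1;-0.06 -0.04 0 0 0 0 1;-0.07 -0.05 0 0 0 0 1;-0.06 -0.05 0 0 0 0 1 -> -0.660
-0.07 -0.05 0 0 0 0 1;-0.06 -0.05 0 0 0 0 1;-0.06 -0.05 0 0 0 0 1;-0.06 -0.06 0 0 0 0 1;-0.06 -0.05 0 0 0 0 1;-0.05 -0.06 0 0 0 0 1;-0.06 -0.05 0 0 0 0 1;-0.05 -0.06 0 0 0 0 1;-0.06 -0.06 0 0 0 0 1;-0.05 -0.06 0 0 0 0 1 -> -0.860
```

Request:
{"op": "apply_moves", "data": {"series": "-0.08 -0.02 0 0 0 0 1;-0.08 -0.02 0 0 0 0 1;-0.07 -0.02 0 0 0 0 1;-0.08 -0.03 0 0 0 0 1;-0.08 -0.03 0 0 0 0 1;-0.07 -0.03 0 0 0 0 1;-0.08 -0.03 0 0 0 0 1;-0.07 -0.03 0 0 0 0 1;-0.07 -0.03 0 0 0 0 1;-0.07 -0.03 0 0 0 0 1"}}

```text
clock: 20.4
eef_pos: [549.9, -117.6, 119.0]
tcp_rot: [-3.14, -0.004, 1.706]
contact_force: [-1.1, 13.7, -3.9]
opening: 0.194
```

```bash
python3 f.py
```

```text
t 20.40 phi -0.399 R 39.1 push 13.0 radial-out -4.6 [-1.1 13.7 -3.9] 0.19416387285953354
```

Request:
{"op": "apply_moves", "data": {"series": "-0.02 -0.01 0 0 0 0 1;-0.02 -0.01 0 0 0 0 1;-0.02 -0.01 0 0 0 0 1;-0.02 -0.01 0 0 0 0 1;-0.02 -0.01 0 0 0 0 1;-0.02 -0.01 0 0 0 0 1;-0.02 -0.01 0 0 0 0 1;-0.02 -0.01 0 0 0 0 1;-0.02 -0.01 0 0 0 0 1;-0.02 -0.01 0 0 0 0 1"}}

```text
clock: 21.23
eef_pos: [549.3, -119.5, 119.0]
tcp_rot: [-3.14, -0.004, 1.706]
contact_force: [-0.7, 13.9, -4.6]
opening: 0.189
```

```bash
python3 f.py
```

```text
t 21.23 phi -0.450 R 39.0 push 13.0 radial-out -5.0 [-0.7 13.9 -4.6] 0.18937044373288325
```

Request:
{"op": "apply_moves", "data": {"series": "0 0 0 0 0 0 1;0 0 0 0 0 0 1;0 0 0 0 0 0 1;0 0 0 0 0 0 1;0 0 0 0 0 0 1;0 0 0 0 0 0 1;0 0 0 0 0 0 1;0 0 0 0 0 0 1;0 0 0 0 0 0 1;0 0 0 0 0 0 1"}}

```text
clock: 22.07
eef_pos: [549.4, -119.5, 119.0]
tcp_rot: [-3.14, -0.004, 1.706]
contact_force: [-0.6, 14.7, -5.7]
opening: 0.196
```

```bash
python3 f.py
```

```text
t 22.07 phi -0.451 R 39.1 push 13.8 radial-out -5.1 [-0.6 14.7 -5.7] 0.19617958678062677
```

Request:
{"op": "apply_moves", "data": {"series": "0 0 0 0 0 0 0.6;0 0 0 0 0 0 0.4;0 0 0 0 0 0 0.2;0 0 0 0 0 0 0;0 0 0 0 0 0 -0.2;0 0 0 0 0 0 -0.3;0 0 0 0 0 0 -0.3;0 0 0 0 0 0 -0.3;0 0 0 0 0 0 -0.3;0 0 0 0 0 0 -0.3"}}

```text
clock: 22.9
eef_pos: [550.4, -122.2, 119.4]
tcp_rot: [-3.142, 0.0, 1.707]
contact_force: [0.2, -0.5, -0.0]
opening: 0.644
```

Request:
{"op": "apply_moves", "data": {"series": "0 0 -0.5 0 0 0 -0.3;0 0 -1 0 0 0 -0.3;0 0 -1.5 0 0 0 -0.3;0 0 -1.5 0 0 0 -0.3;0 0 -1.5 0 0 0 -0.3;0 0 -1.5 0 0 0 -0.3;0 0 -1.5 0 0 0 -0.3;0 0 -1.5 0 0 0 -0.3;0 0 -1 0 0 0 -0.3;0 0 0 0 0 0 -0.3"}}

```text
clock: 23.73
eef_pos: [551.8, -122.4, 237.4]
tcp_rot: [3.137, 0.002, 1.707]
contact_force: [0.0, 0.3, -0.3]
opening: 0.652
```

Run:
```python
from h import *
s=r.sense();print(s["clock"],s["eef_pos"],s["contact_force"],s["opening"])
w=r.grab_frame("wrist");t=r.grab_frame("side")
o=np.zeros((480,800,3),np.uint8);o[:,:480]=w[:,80:560]
o[:400,480:]=cv2.resize(t[140:340,240:400],(320,400),interpolation=cv2.INTER_CUBIC);cv2.imwrite("pics/w6.png",o)
```

```text
23.7333 [ 551.7562204  -122.41346373  237.37078422] [ 0.01380398  0.34786214 -0.2800654 ] 0.6522186457971048
```

View pics/w6.png

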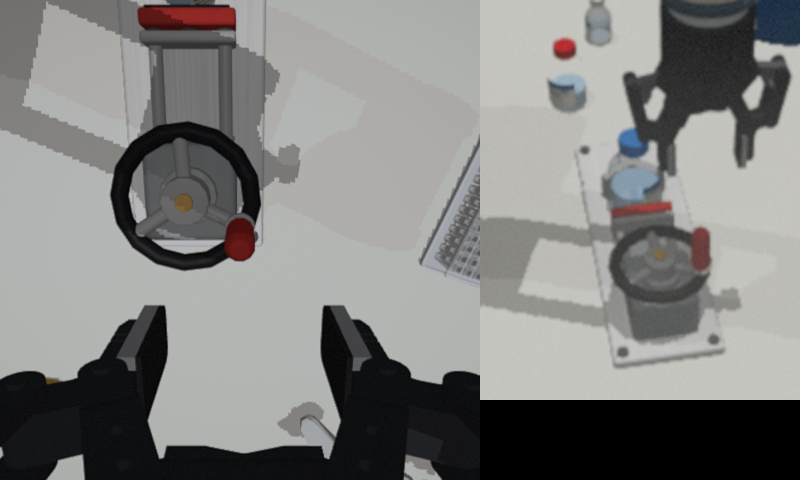

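```bash
python3 -c "
from rig import r
print(r.sign_off())"
```

```text
the job is handed in; nothing more can be done
None
```

I stood the blue-capped bottle upright in the clamp gap and let go of it. Then I wound the handwheel clockwise about 3.3 rad by its crank until it turned firmly, released the handle and lifted clear. The job was handed in at about 24 s.

**Checks that agreed:**
- The push was 9.2–10 N while turning freely and 13.0 N at the end of winding, inside the 12.5–16 N band.
- The last picture shows the bottle upright behind the jaw.
- The tool read about 0 N after release and after lifting clear.
- The red and white bottles look unmoved in that picture. The tape was not in the view, but the arm never went near it.

**Check that disagreed:** after stopping, the push read 13.8 N, where a drop to about 12 N was expected. The clamp may therefore be slightly tighter than 14 N, perhaps around 15 N, which is still below the 18 N limit. Readings varied by roughly ±0.5 N.

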